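# Lane change-over on a guarded cup filler with a reach hook

### The arm

A 7-joint arm with a two-finger parallel gripper is mounted at the origin on the work surface. World frame = base frame: x ahead of the robot, y to its left, z up, the work surface at z = 0. Lengths are in m, angles in rad, forces in N, time in s.
With the tool pointing down it reaches from about 0.35 to 0.775 m from the base axis. Payload 3.1 kg.
Tool frame: the origin (TCP) lies between the finger pads; the fingertips stand robot.finger_overhang ahead of it and the grasp point (between the pads) lies 3 mm ahead of it (robot.finger_overhang is the distance from the TCP to the fingertips, in m); z points along the fingers, y is the direction in which the jaws open and shut (so a half turn about z gives the same grasp; the last joint's range is limited). The gripper opens to 85 mm and grips with 20 to 120 N. Pads are 22 mm wide; open, the fingers measure 114 mm over their backs; the gripper's body (76 mm by 85 mm) begins 54 mm behind the grasp point. The pads swing forward as they close: fully open they stand 13 mm farther back than shut.
Start: joints at [1.269, 0.311, 0.014, 1.512, -0.004, 1.319, -0.027], TCP at [0.141, -0.532, 0.253] pointing down, gripper open.
Joint ranges: [-2.7, 2.7], [-0.3, 1.91], [-1.27, 1.3], [0.12, 2.57], [-1.44, 4.58], [0.2, 2.03], [-3.05, 3.05]. Speed limits (rad/s): [2.79, 2.79, 3.14, 3.14, 3.14, 3.14, 3.14].

### API

Orientations are given as a rotation vector (axis times angle).
In Python, from rig import telemetry, get_image, robot gives the robot as it stands.
- The arm moves only by the tool send_rows, never from a script. Its argument "plan" is text: rows parted by semicolons, each of 4 numbers parted by spaces: the shift along the tool's x, y, z in mm, then the turn about the tool's z in degrees. In form: dx dy dz roll; .... A call has 1 to 20 rows; each row is the pose to reach, as a shift and turn from the pose commanded when the call began, along the tool's axes at that moment; what a row does not reach only later rows make up. A row lasts 1/12 s, in which the tool goes at most 41.7 mm and 7.16 degrees, less where a joint would pass 70% of its speed; a pose out of reach is approached as far as the arm can. A call with a gripper value outside its range is refused whole. "gripper" is the finger opening in mm, from 0 to 85.4, set as the call begins (left out, the last holds). The fingers move at their own pace and stop on an object; "newtons" is the grip in N (left out, the last holds). Time passes only in rows, so rows that repeat a pose let the fingers close. It gives the time, the measured TCP pose, the force and the opening at its end, in the units of the state.
- telemetry.observe(): the state, without advancing time (a new reading comes with each control period).
- get_image(name): name is "scene" or "side" or "wrist"; returns a dict with "pixels" (400x640x3 uint8, blue, green, red), "depth" (400x640 float32, m along the optical axis (not along the pixel's ray), 0 where there is no reading), "intrinsics" (3x3 intrinsics, pixels), "D" ([k1, k2, p1, p2, k3] as OpenCV has them; the pictures are not rectified), "R" (3x3) and "t" (3): a world point X has camera coordinates R X + t; the wrist camera has in their place "hand_eye" (4x4, takes a point from camera to tool coordinates, whose origin is the TCP and whose axes are the flange's). Camera axes: x right, y down, z forward; pixel columns grow to the right and rows downward; lengths in m; the calibration is good to about 2 mm. A picture is of the moment at which its call begins: read the wrist's pose just before it.
- robot.finish_job(): hands the job in, once; it reports no verdict.
The state is a dict: "t": time; "joint_positions": joint angles; "joint_vel": joint speeds; "joint_efforts": joint torques, N m; "ee_pos": TCP position; "tcp_rot": TCP orientation; "force": force on the tool from outside, world axes, zero at the start; "torque": the same for the moment, N m; "finger_gap": opening from 0.0 (shut) to 1.0 (fully open).
Only numpy, scipy, OpenCV 4.12 (cv2) and the standard library are available. Lean on these libraries where they do the work, as an engineer would, in place of code of your own. Each camera call takes 0.05 s, during which the arm holds its last target.

### The job

Change the cup filler over from the blue lane to the red lane. Using the orange-handled reach hook through the guard's front windows, first push the blue-knobbed bolt fully home, and only then draw the red-knobbed bolt fully back towards the front, so that both lanes are never open at once; then lay the hook down flat inside its grey tray. Only the hook may touch the lanes and their bolts, do not let the hook fall, and leave the cups and everything else on the table where they are.

Things in the scene. Friction and masses are not known exactly. Their poses are not given: they have to be found in the camera images.
- guard: Fixed filling station: yellow frame on a steel deck 12 mm thick; place and yaw (up to 0.2 rad) vary. Origin on the table plane; +x points inwards from its front, +y left, z up. Deck spans x -80 to 150, y -150 to 150 mm. A lane block lies behind each front window, at x = 0, y = 70 and y = -70; which one is red varies. Nozzles hang over the cups at x = 105, z 112 to 222 mm.
- guard_front (a point): Middle of the guard's front top edge, at guard (-74, 0, 147) mm, axes as the guard's. Below it three uprights 12 x 14 mm at guard y = -140, 0, 140 leave two windows 126 mm wide, open from the deck up to 141 mm. Behind it a grille roof, z 141 to 153 mm, runs to guard x = 148; its bars are 35 mm apart, too close for fingers.
- post_left (a point): Top of the left light-barrier post, fixed to the guard at guard (-130, 165) mm: 22 mm wide at the head, 170 mm high, foot plate 50 x 30 mm. An obstacle to go round or over.
- post_right (a point): The same on the right, at guard (-130, -165) mm.
- lane_red: Fixed lane block of the red bolt on the deck, 133 x 60 x 10 mm red plate with low guides reaching 47 mm above the table. Origin on the deck top (12 mm above the table), below the red knob when that bolt is home; axes as the guard's. Its bolt slides along x. The robot must not touch it or its bolt.
- lane_blue: The same for the blue bolt, with a blue plate.
- knob_red (a point): Centre of the red knob, an upright cylinder 20 mm in diameter, from 52 to 80 mm above the table (centre 66 mm), standing on the sliding bolt; a 14 mm stem is below it. Moves with the bolt: lane x = 0 when home, -50 mm when drawn.
- knob_blue (a point): Centre of the blue knob, same shape as the red one.
- bolt_red (a joint): Red bolt slide, m: 0 = fully home (pushed in), 0.050 = fully drawn towards the guard's front; hard stops at both ends, sliding friction about 3 N, stays where it is left. Starts near home (0 to 0.008).
- bolt_blue (a joint): Blue bolt slide, same; starts drawn (0.040 to 0.050).
- hook_grip (a point): Centre (half-way up) of the reach hook's orange handle, 80 long x 24 wide x 44 mm high, flat on the table at the start. x points along the rod to the hook, z up. 180 g, balances 16 mm ahead of here. A 10 mm steel rod runs on the centre line to x = 185; there a 10 mm leg turns off level, from y = 0 to +36 mm (rounded end 5 mm more). Starts on one side of the guard, the tray on the other.
- hook_end (a point): Middle of the hook's sideways leg, at (185, 18, 0) mm from hook_grip, same axes.
- tray: Fixed shallow grey tray with a black mat, 290 x 130 mm, walls 14 mm high and 4 mm thick, floor 4 mm thick. Origin on the table plane where the hook's handle centre is meant to lie; tray spans x -70 to +220, y -65 to +65 mm of it, its long side along x.
- cup_a: White cup, 68 mm wide, 75 mm high, standing on the deck at guard x about 105 mm, y about +70 mm; origin under its base. Leave.
- cup_b: The same at y about -70 mm. Leave.
- cup_c: White cup 72 mm wide, 85 mm high, standing near the robot at its left; origin under its base. Leave.
- bottle: Green bottle 60 mm wide, 150 mm high, standing near the robot at its right; origin under its base. Leave.
- wrench: Steel wrench 160 mm long lying before the guard, less than 20 mm high. Leave.
- screwdriver: Screwdriver 180 mm long lying at the far left. Leave.
- elbow: Grey pipe elbow, 58 mm wide, about 100 mm high, standing at the far right. Leave.
- hook: The whole reach hook; origin 22 mm below hook_grip, same axes.

How it is judged:
By the outcome, as a careful person would: the job done as asked, in the order asked, and still so for the second after the job is handed in, with the robot touching nothing.
It also fails if it takes over 61 s, if anything falls off the work surface, if the arm or the gripper's body presses on something with over 40 N, if the wrist force passes 120 N, or if a joint passes its speed limit or range.

## Working session

There is one attempt and no reset: what is moved stays moved. The work goes in short steps, Python scripts to look and compute and a tool call to move; the robot and the scene stay as the last step left them, time stands still between calls to the robot, and variables do not carry over. Pictures are saved under pics/ and viewed, and the job is handed in when it is done.

Besides the shell and the picture viewer there is one more tool, called after "Request:" by a JSON object that holds its "api" and its "payload". send_rows: Moves the arm, as the interface text tells. Its arguments: {"type":"object","properties":{"plan":{"type":"string"},"gripper":{"type":"number"},"newtons":{"type":"number"}},"required":["plan"]}

```bash
ls; mkdir -p pics; python3 - <<'E'
from rig import telemetry,get_image,robot
import cv2,numpy as np
s=telemetry.observe()
print(s, robot.finger_overhang)
for n in ["scene","side","wrist"]:
    d=get_image(n); cv2.imwrite(f"pics/{n}0.png",d["pixels"])
    print(n,d["intrinsics"],d["D"],d.get("R"),d.get("t"),d.get("hand_eye"))
    np.savez(f"{n}0.npz",**{k:v for k,v in d.items() if v is not None})
E
```

```text
pics
{'t': 0.0, 'joint_positions': array([ 1.26929406,  0.311719  ,  0.01399683,  1.51305698, -0.00440781,
        1.31916611, -0.02721778]), 'joint_vel': array([ 0.00215765,  0.00139739, -0.00012786, -0.0011594 , -0.00177816,
       -0.00039312, -0.00085715]), 'joint_efforts': array([-2.02145025e-04, -3.79916739e+01,  1.45984688e-01, -2.30592138e+01,
        1.22549938e-02,  1.35452498e-02, -2.63975849e-06]), 'ee_pos': array([ 0.14113174, -0.53089451,  0.25222469]), 'tcp_rot': array([-3.11284655e+00, -4.06735208e-01,  6.10133950e-04]), 'force': array([-0.17123316,  0.28815469, -0.6028976 ]), 'torque': array([-0.01969161,  0.04348127, -0.00748481]), 'finger_gap': 1.001730244465663} 0.022
scene [[481.67835752   0.         311.08542932]
 [  0.         481.67835752 191.86286018]
 [  0.           0.           1.        ]] [-0.05127388  0.          0.          0.          0.        ] [[ 0.49915712  0.86650995  0.00163493]
 [ 0.75041002 -0.43133223 -0.50083661]
 [-0.43327471  0.25122303 -0.8655403 ]] [-0.27846271 -0.33013876  1.83860535] None
side [[374.62846132   0.         319.02490739]
 [  0.         374.62846132 198.93737055]
 [  0.           0.           1.        ]] [-0.00567114  0.          0.          0.          0.        ] [[-0.9073879  -0.4199957  -0.01583707]
 [-0.21311175  0.49224544 -0.84396552]
 [ 0.36225761 -0.76242904 -0.53616358]] [0.48294235 0.22624076 1.25340323] None
wrist [[291.42741045   0.         318.71361029]
 [  0.         291.42741045 201.00466387]
 [  0.           0.           1.        ]] [-0.01276805  0.          0.          0.          0.        ] None None [[ 5.54260876e-04 -9.46496216e-01 -3.22714434e-01  8.36101893e-02]
 [ 9.99999843e-01  4.96471240e-04  2.61384773e-04 -7.41762440e-04]
 [-8.71812635e-05 -3.22714528e-01  9.46496342e-01 -1.20190375e-01]
 [ 0.00000000e+00  0.00000000e+00  0.00000000e+00  1.00000000e+00]]
```

View pics/scene0.png

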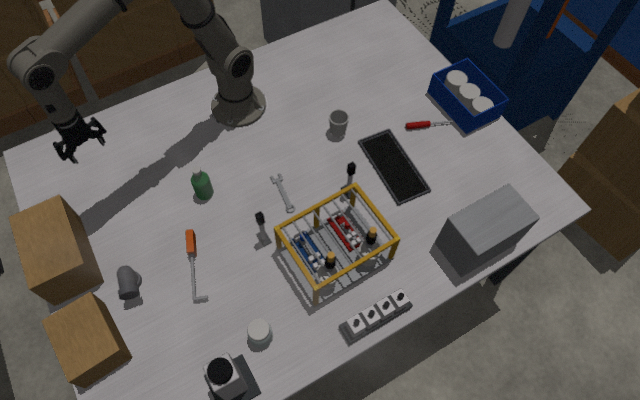

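View pics/side0.png

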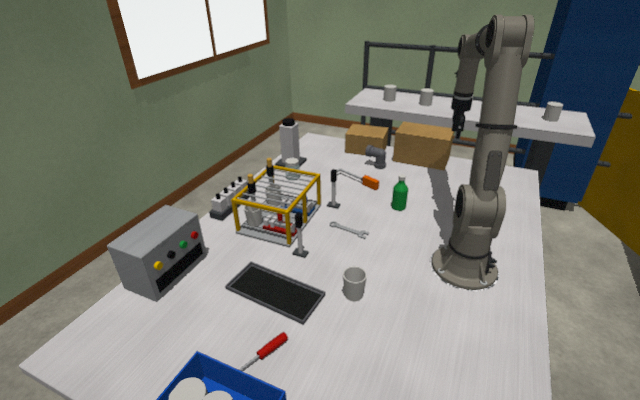

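View pics/wrist0.png

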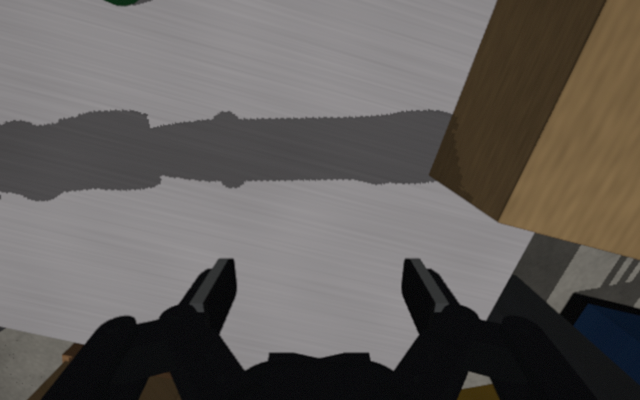

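```bash
cat > h.py <<'E'
import numpy as np,cv2
from scipy.spatial.transform import Rotation as Ro
def load(n): return dict(np.load(n+".npz"))
def rays(d,px,pose=None):
    """origin, directions in world"""
    px=np.asarray(px,float).reshape(-1,1,2)
    u=cv2.undistortPoints(px,d["intrinsics"],d["D"]).reshape(-1,2)
    c=np.c_[u,np.ones(len(u))]
    if "hand_eye" in d:
        H=d["hand_eye"];R=Ro.from_rotvec(pose[1]).as_matrix()
        return R@H[:3,3]+pose[0], c@(R@H[:3,:3]).T
    return -d["R"].T@d["t"], c@d["R"]
def plane(d,px,z,pose=None):
    o,v=rays(d,px,pose); return o+v*((z-o[2])/v[:,2])[:,None]
def depthpts(d,px,pose=None):
    px=np.asarray(px).reshape(-1,2)
    o,v=rays(d,px,pose); z=d["depth"][px[:,1].astype(int),px[:,0].astype(int)]
    return o+v*z[:,None]
def proj(d,X):
    rv,_=cv2.Rodrigues(d["R"]); p,_=cv2.projectPoints(np.asarray(X,float).reshape(-1,1,3),rv,d["t"],d["intrinsics"],d["D"]); return p.reshape(-1,2)
def tri(rs):
    A=0;b=0
    for o,v in rs:
        v=v/np.linalg.norm(v);P=np.eye(3)-np.outer(v,v);A=A+P;b=b+P@o
    X=np.linalg.solve(A,b); return X
E
python3 - <<'E'
from h import *
for n in ["scene0","side0"]:
    d=load(n); hsv=cv2.cvtColor(d["pixels"],cv2.COLOR_BGR2HSV)
    for nm,lo,hi in [("orange",(5,180,100),(14,255,255)),("yellow",(18,150,80),(28,255,255)),("red",(0,150,60),(4,255,255)),("blue",(100,120,60),(125,255,255)),("green",(50,100,30),(80,255,255))]:
        m=cv2.inRange(hsv,np.array(lo),np.array(hi))
        k,l,st,c=cv2.connectedComponentsWithStats(m)
        for i in range(1,k):
            if st[i,4]>12:
                ys,xs=np.where(l==i); P=depthpts(d,np.c_[xs,ys]); 
                print(n,nm,st[i],c[i].round(1),np.median(P,0).round(3),P.min(0).round(3),P.max(0).round(3))
    cv2.imwrite(f"pics/{n}z.png",cv2.resize(d["pixels"][170:310,250:420] if n[1]=='c' else d["pixels"][140:260,200:400],None,fx=4,fy=4,interpolation=cv2.INTER_CUBIC))
E
```

```text
scene0 orange [186 230   8  21 127] [189.7 239.4] [ 0.451 -0.379  0.046] [ 0.419 -0.397  0.037] [ 0.487 -0.36   0.052]
scene0 yellow [ 274  183  126  105 1278] [337.8 234. ] [0.708 0.009 0.154] [ 0.512 -0.363  0.004] [1.183 0.151 1.426]
scene0 yellow [370 228   6   6  31] [372.5 230.5] [0.772 0.072 0.223] [0.764 0.066 0.214] [0.781 0.08  0.227]
scene0 yellow [328 252   6   7  32] [330.6 255.3] [ 0.777 -0.066  0.222] [ 0.77  -0.075  0.217] [ 0.785 -0.059  0.226]
scene0 red [407 121  23   7 106] [418.2 124.1] [0.428 0.529 0.024] [ 0.405 -0.363  0.01 ] [1.183 0.574 1.426]
scene0 red [337 216  12  10  57] [342.2 220.8] [0.624 0.071 0.025] [ 0.61  -0.363  0.017] [1.183 0.089 1.426]
scene0 red [329 222  24  29 121] [340.5 235.7] [0.669 0.045 0.023] [ 0.606 -0.363  0.01 ] [1.183 0.054 1.426]
scene0 blue [446   0  63  28 366] [476.2  11.7] [-0.125  1.356 -0.198] [-0.583 -0.363 -0.731] [1.183 1.849 1.426]
scene0 blue [530   0  14  12 107] [536.4   4.2] [-0.022  1.679 -0.198] [-0.056  1.635 -0.212] [ 0.021  1.74  -0.187]
scene0 blue [566   2  13   9  30] [571.    5.5] [-0.216  2.397 -0.609] [-
[... 3479 characters left out ...]
0.032 1.047 0.871]
side0 blue [522 139  10  29  77] [526.4 152.6] [-0.282 -1.847 -0.337] [-0.291 -1.925 -0.46 ] [-0.271 -1.822 -0.231]
side0 blue [308 207   6   9  16] [310.5 211.3] [ 0.599 -0.061  0.022] [ 0.596 -0.091  0.014] [ 0.602 -0.043  0.025]
side0 blue [293 208   9   5  31] [297.2 209.9] [ 0.654 -0.048  0.022] [ 0.631 -0.062  0.012] [ 0.67  -0.039  0.027]
side0 blue [ 157  352  129   48 2622] [224.5 380.1] [0.464 0.675 0.065] [0.032 0.671 0.   ] [0.54  1.047 0.871]
side0 green [392 181  16  30 355] [399.4 196. ] [ 0.287 -0.245  0.068] [ 0.032 -0.269  0.002] [0.318 1.047 0.871]
side0 green [179 240   8   9  52] [182.7 244. ] [0.819 0.398 0.125] [0.814 0.386 0.102] [0.829 0.405 0.134]
```

View pics/scene0z.png

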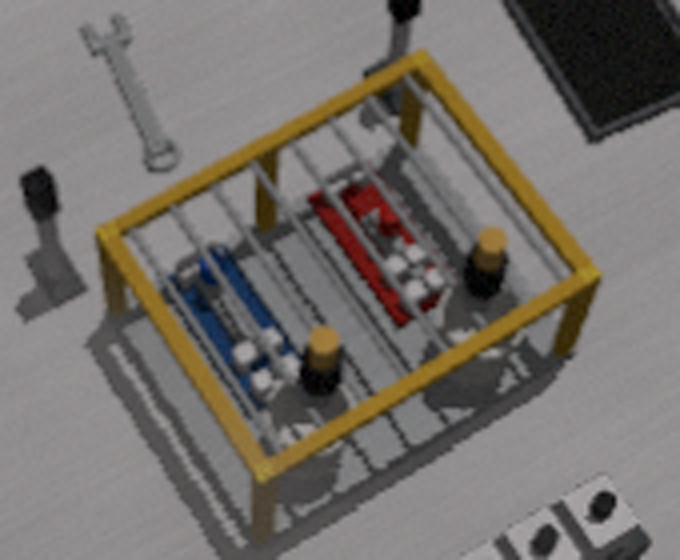

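View pics/side0z.png

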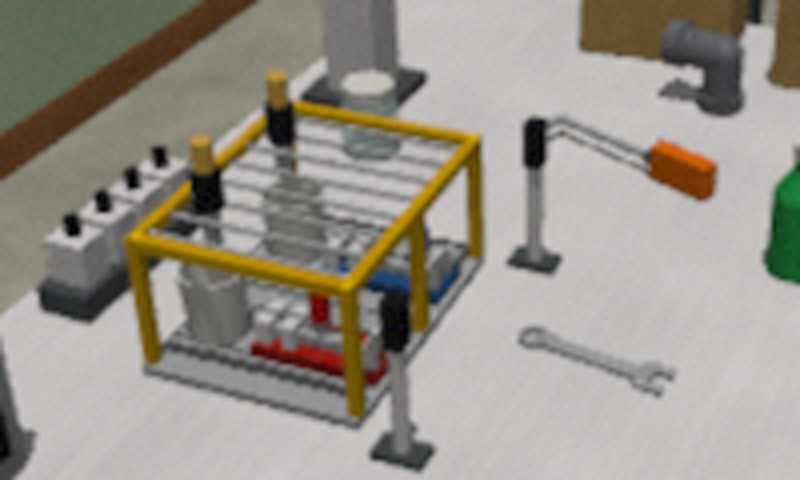

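```bash
python3 - <<'E'
from h import *
d=load("scene0");e=load("side0")
px=np.array([(108,230),(420,56),(597,273),(262,470)])/4+[250,170]
print("guard top (FR,FL,BL,BR)",plane(d,px,.153).round(4).tolist())
px=np.array([(478,140),(348,288),(132,240),(272,104)])/4+[200,140]
print("side guard top (FR,FL,BL,BR)",plane(e,px,.153).round(4).tolist())
# tray: dark mask
for n,dd,box in (("sc",d,(355,125,435,210)),("si",e,(220,260,330,325))):
    x0,y0,x1,y1=box
    g=cv2.cvtColor(dd["pixels"],cv2.COLOR_BGR2GRAY)[y0:y1,x0:x1]
    m=(g<60).astype(np.uint8); k,l,st,c=cv2.connectedComponentsWithStats(m); i=1+np.argmax(st[1:,4])
    pts=np.argwhere(l==i)[:,::-1]+[x0,y0]
    W=plane(dd,pts,.005)
    r=cv2.minAreaRect((W[:,:2]*1000).astype(np.float32)); print(n,"tray",r,cv2.boxPoints(r).tolist(), "z",np.median(depthpts(dd,pts)[:,2]))
# hook
hsv=cv2.cvtColor(d["pixels"],cv2.COLOR_BGR2HSV)
m=cv2.inRange(hsv,np.array((5,150,60)),np.array((16,255,255)));m[:,:170]=0;m[:,215:]=0
pts=np.argwhere(m)[:,::-1]; P=depthpts(d,pts);P=P[P[:,2]>.038]
print("handle top",P.mean(0), cv2.minAreaRect((P[:,:2]*1000).astype(np.float32)))
print("rod px",plane(d,[(192,256),(196,297),(206,297)],.022))
# objects
for nm,q in dict(cupc=(338,132),cupcbase=(337,137),post_l=(351,166),post_r=(259,214),bottle=(198,172),wr1=(275,178),wr2=(291,209)).items(): print(nm,plane(d,[q],0).round(3), depthpts(d,[q]).round(3))
cv2.imwrite("pics/hook0.png",cv2.resize(d["pixels"][160:320,150:310],None,fx=3.7,fy=3.7,interpolation=cv2.INTER_CUBIC))
E
```

```text
guard top (FR,FL,BL,BR) [[0.6006, -0.1402, 0.153], [0.5891, 0.1381, 0.153], [0.808, 0.1507, 0.153], [0.8147, -0.1343, 0.153]]
side guard top (FR,FL,BL,BR) [[0.59, -0.135, 0.153], [0.5823, 0.1449, 0.153], [0.7972, 0.1556, 0.153], [0.8199, -0.1211, 0.153]]
sc tray ((522.0478515625, 353.25701904296875), (134.2314453125, 293.84149169921875), 85.24748229980469) [[370.0715637207031, 298.5447082519531], [662.90283203125, 274.1993713378906], [674.024169921875, 407.9693298339844], [381.19287109375, 432.3146667480469]] z 0.00657597379439423
si tray ((521.21728515625, 353.8882751464844), (109.935791015625, 270.4039611816406), 85.2456283569336) [[381.924560546875, 310.31561279296875], [651.3980712890625, 287.90338134765625], [660.510009765625, 397.4609375], [391.0364990234375, 419.8731689453125]] z 0.005359788784204955
handle top [ 0.45447865 -0.38095675  0.04536027] ((453.4059143066406, -381.33782958984375), (22.91254997253418, 79.74559783935547), 68.16104125976562)
rod px [[ 0.49555539 -0.3954519   0.022     ]
 [ 0.62420699 -0.43727516  0.022     ]
 [ 0.63911383 -0.41104227  0.022     ]]
cupc [[0.298 0.265 0.   ]] [[0.32  0.249 0.036]]
cupcbase [[0.315 0.249 0.   ]] [[0.316 0.249 0.002]]
post_l [[0.448 0.226 0.   ]] [[0.538 0.154 0.175]]
post_r [[ 0.457 -0.142  0.   ]] [[ 0.544 -0.169  0.171]]
bottle [[ 0.201 -0.253  0.   ]] [[ 0.306 -0.265  0.152]]
wr1 [[ 0.358 -0.03   0.   ]] [[ 0.359 -0.03   0.001]]
wr2 [[ 0.493 -0.04   0.   ]] [[ 0.494 -0.041  0.002]]
```

View pics/hook0.png

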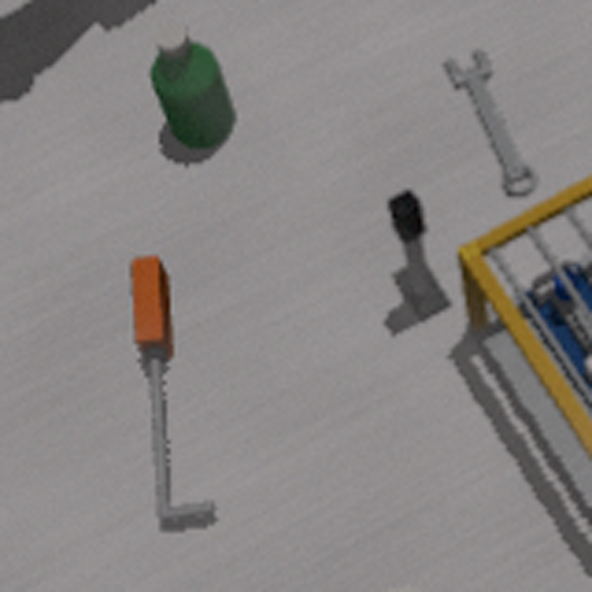

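Request:
{"api": "send_rows", "payload": {"plan": "20 -2 0 2;55 -7 0 6;92 -12 0 12;130 -17 0 18;168 -22 0 23;206 -26 0 28;244 -31 0 32;282 -36 0 35;318 -41 0 35;346 -44 0 35;362 -46 0 35;366 -47 0 35;366 -47 0 35;366 -47 0 35", "gripper": 85}}

```text
t: 1.32
ee_pos: [0.4807, -0.3939, 0.2531]
tcp_rot: [3.091, -0.553, -0.003]
force: [-0.6, -0.2, 0.6]
finger_gap: 0.999
```

```bash
cat > snap.py <<'E'
import sys
from rig import telemetry,get_image
from h import *
def snap(n,name):
    s=telemetry.observe(); d=get_image(n); cv2.imwrite(f"pics/{name}.png",d["pixels"])
    d={k:v for k,v in d.items() if v is not None}; d["p"]=s["ee_pos"]; d["r"]=s["tcp_rot"]; np.savez(name+".npz",**d)
    R=Ro.from_rotvec(s["tcp_rot"]).as_matrix()
    print(s["t"],"tcp",s["ee_pos"].round(4),"yaw",np.degrees(np.arctan2(R[1,0],R[0,0])).round(2),"zax",R[:,2].round(4),"F",s["force"].round(2),"gap",round(s["finger_gap"],3),"q",s["joint_positions"].round(2))
    return d,(s["ee_pos"],s["tcp_rot"])
if __name__=="__main__": snap(sys.argv[1],sys.argv[2])
E
python3 snap.py wrist w1
```

```text
1.3167 tcp [ 0.4807 -0.3939  0.2531] yaw -20.28 zax [-0.0024 -0.0012 -1.    ] F [-0.61 -0.24  0.61] gap 0.999 q [ 0.69  0.46 -0.04  1.29  0.02  1.39 -1.28]
```

View pics/w1.png

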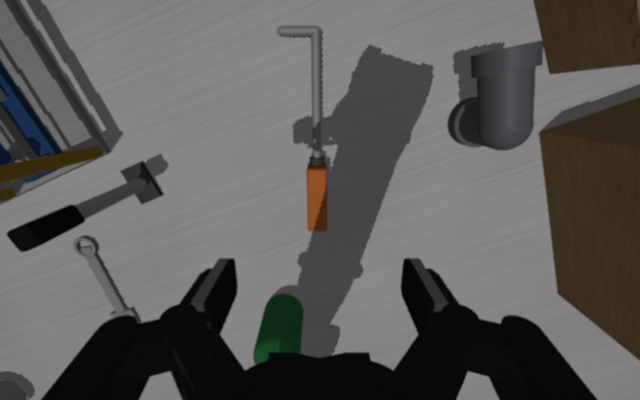

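```bash
python3 - <<'E'
from h import *
d=load("w1");pose=(d["p"],d["r"])
hsv=cv2.cvtColor(d["pixels"],cv2.COLOR_BGR2HSV)
m=cv2.inRange(hsv,np.array((5,150,40)),np.array((16,255,255)));m[:,:290]=0;m[:,345:]=0;m[260:]=0
pts=np.argwhere(m)[:,::-1];P=depthpts(d,pts,pose)
print("z hist",np.percentile(P[:,2],[5,25,50,75,95]))
for nm,Q in (("plane44",plane(d,pts,.044,pose)),("depth",P[P[:,2]>.036])):
    r=cv2.minAreaRect((Q[:,:2]*1000).astype(np.float32)); print(nm,r)
print("rod pts at z22:",plane(d,[(317,150),(317.5,60),(318,31),(280,31)],.022,pose).round(4))
v=lambda a:np.degrees(np.arctan2(a[1],a[0]))
a=plane(d,[(317,150),(317.5,60),(318,31)],.022,pose); print(v(a[1]-a[0]),v(a[2]-a[0]))
# two-view triangulation of hook corner with scene
s=load("scene0")
for nm,p1,p2 in (("corner",(318,30),(195,299)),("tip",(282,31),(207,296.5))):
    o,vv=rays(d,[p1],pose);o2,v2=rays(s,[p2]);X=tri([(o,vv[0]),(o2,v2[0])]);print(nm,X)
E
```

```text
z hist [0.04133222 0.04304231 0.04361249 0.04412722 0.04482746]
plane44 ((457.01593017578125, -382.6589050292969), (21.593191146850586, 82.84002685546875), 69.07112884521484)
depth ((488.55511474609375, -394.55877685546875), (21.73488998413086, 151.51112365722656), 69.26889038085938)
rod pts at z22: [[ 0.5075 -0.4012  0.022 ]
 [ 0.5997 -0.436   0.022 ]
 [ 0.6259 -0.4463  0.022 ]
 [ 0.6399 -0.4083  0.022 ]]
-20.672533392573577 -20.835337075138995
corner [ 0.62731837 -0.44464524  0.01946491]
tip [ 0.63916882 -0.40904513  0.02161543]
```

Request:
{"api": "send_rows", "payload": {"plan": "-12 -1 20 0.5;-29 -2.5 55 0.5;-29 -2.5 90 0.5;-29 -2.5 125 0.5;-29 -2.5 160 0.5;-29 -2.5 185 0.5;-29 -2.5 200 0.5;-29 -2.5 210 0.5;-29 -2.5 217 0.5;-29 -2.5 222 0.5;-29 -2.5 222 0.5;-29 -2.5 222 0.5", "gripper": 60}}

```text
t: 2.37
ee_pos: [0.4569, -0.3806, 0.0323]
tcp_rot: [3.09, -0.563, 0.002]
force: [-0.7, -0.9, 0.7]
finger_gap: 0.704
```

```bash
python3 snap.py wrist w2
```

```text
2.3667 tcp [ 0.4569 -0.3806  0.0323] yaw -20.64 zax [ 0.0013 -0.0013 -1.    ] F [-0.72 -0.88  0.7 ] gap 0.704 q [ 0.7   0.61 -0.04  1.65  0.03  0.89 -1.29]
```

View pics/w2.png

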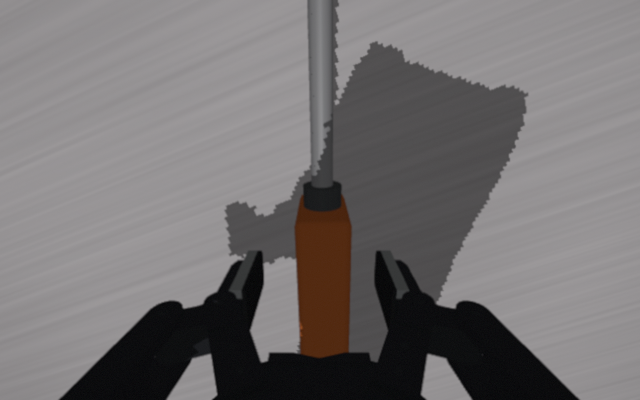

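Request:
{"api": "send_rows", "payload": {"plan": "0 0 0 0;0 0 0 0;0 0 0 0;0 0 0 0;0 0 0 0;0 0 0 0;0 0 0 0;0 0 0 0", "gripper": 10, "newtons": 90}}

```text
t: 3.08
ee_pos: [0.4571, -0.3804, 0.0323]
tcp_rot: [3.09, -0.562, 0.002]
force: [-1.0, 0.0, 6.1]
finger_gap: 0.27
```

Request:
{"api": "send_rows", "payload": {"plan": "0 0 -8 0;0 0 -30 0;0 0 -65 0;0 0 -100 0;0 0 -130 0;0 0 -145 0;0 0 -150 0;0 0 -150 0;0 0 -150 0"}}

```text
t: 3.83
ee_pos: [0.4556, -0.3789, 0.1795]
tcp_rot: [-3.089, 0.561, 0.005]
force: [-0.1, 1.1, -2.3]
finger_gap: 0.269
```

```bash
python3 snap.py wrist w3;python3 snap.py side s3;python3 snap.py scene c3
```

```text
3.8333 tcp [ 0.4556 -0.3789  0.1795] yaw -20.6 zax [-0.0028  0.0023 -1.    ] F [-0.11  1.12 -2.34] gap 0.269 q [ 0.7   0.45 -0.05  1.5   0.02  1.2  -1.28]
3.8833 tcp [ 0.4553 -0.3787  0.1788] yaw -20.6 zax [-0.0039  0.0031 -1.    ] F [ 0.11 -0.69 -2.53] gap 0.268 q [ 0.7   0.45 -0.05  1.5   0.02  1.2  -1.28]
3.9333 tcp [ 0.4552 -0.3786  0.1787] yaw -20.61 zax [-0.0042  0.0033 -1.    ] F [ 0.42 -0.67 -3.09] gap 0.273 q [ 0.7   0.45 -0.05  1.5   0.02  1.2  -1.28]
```

View pics/w3.png

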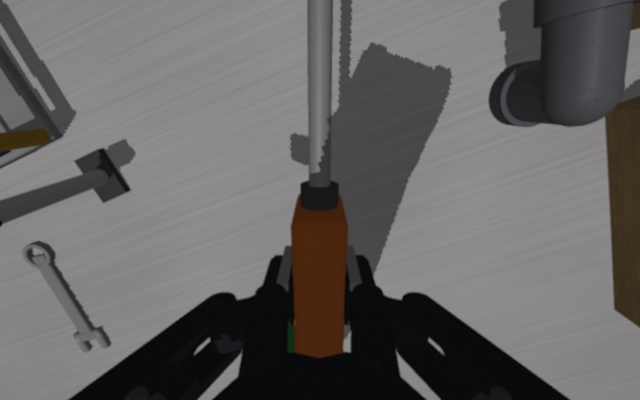

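View pics/s3.png

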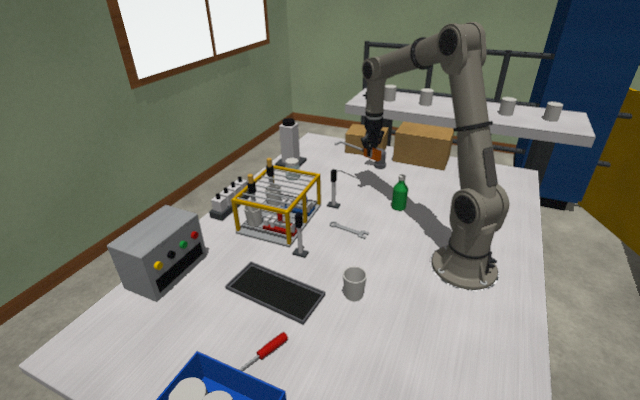

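Request:
{"api": "send_rows", "payload": {"plan": "0 -5 -20 0;0 -15 -45 -2;-2 -35 -75 -4;-4 -60 -100 -7;-6 -90 -120 -10;-8 -120 -131 -13;-10 -150 -131 -16;-12 -180 -131 -18;-14 -210 -131 -20;-16 -240 -131 -21.5;-18 -270 -131 -22.7;-19 -295 -131 -22.7;-20 -312 -131 -22.7;-20 -320 -131 -22.7;-20 -323 -131 -22.7;-20 -323 -131 -22.7;-20 -323 -131 -22.7"}}

```text
t: 5.4
ee_pos: [0.5511, -0.0725, 0.3117]
tcp_rot: [3.14, 0.053, -0.002]
force: [-0.4, 0.0, -2.0]
finger_gap: 0.27
```

```bash
python3 snap.py wrist w4
```

```text
5.4 tcp [ 0.5511 -0.0725  0.3117] yaw 1.94 zax [-0.0014 -0.0015 -1.    ] F [-0.38  0.02 -2.  ] gap 0.27 q [ 0.29  0.32 -0.26  1.37  0.08  1.46 -1.51]
```

View pics/w4.png

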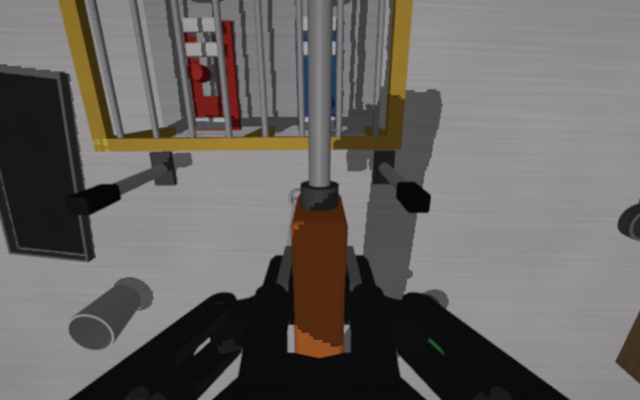

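Request:
{"api": "send_rows", "payload": {"plan": "0 -15 0 0;0 -40 0 0;0 -60 0 0;0 -72 0 0;0 -75 0 0;0 -75 0 0;0 -75 0 0"}}

```text
t: 6.03
ee_pos: [0.549, 0.0022, 0.3122]
tcp_rot: [3.139, 0.053, -0.0]
force: [0.3, -0.7, -1.9]
finger_gap: 0.27
```

```bash
python3 snap.py wrist w5; python3 - <<'E'
from h import *
for n in("w4","w5"):
    d=load(n); cv2.imwrite(f"pics/{n}z.png",cv2.resize(d["pixels"][0:220,40:440],None,fx=2,fy=2,interpolation=cv2.INTER_CUBIC))
E
```

```text
6.0333 tcp [0.549  0.0022 0.3122] yaw 1.93 zax [ 0.     -0.0021 -1.    ] F [ 0.32 -0.74 -1.9 ] gap 0.27 q [ 0.19  0.3  -0.3   1.39  0.09  1.46 -1.65]
```

View pics/w5z.png

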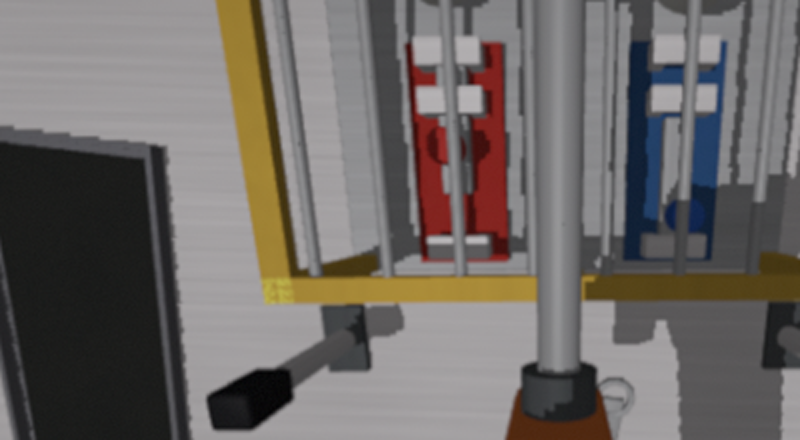

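View pics/w4z.png

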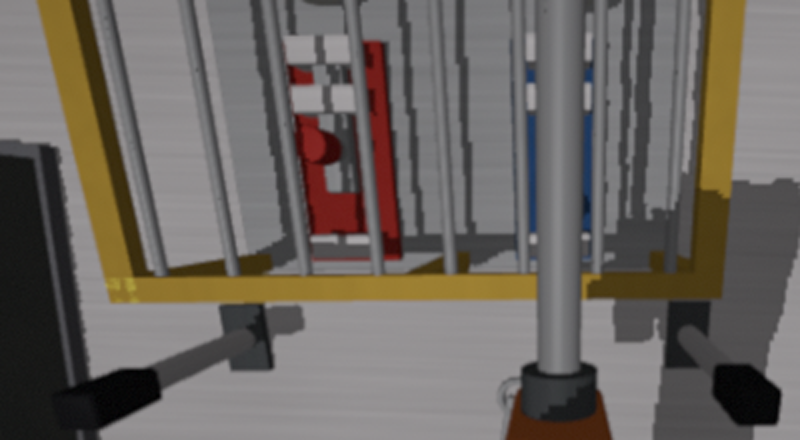

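```bash
python3 - <<'E'
from h import *
f=lambda L:np.array(L,float)/2+[40,0]
v=lambda a:np.degrees(np.arctan2(a[1],a[0])).round(2)
d={n:load(n) for n in("w4","w5")};ps={n:(d[n]["p"],d[n]["r"]) for n in d}
P=lambda n,L,z:plane(d[n],f(L),z,ps[n])
a=P("w4",[(108,302),(722,299)],.153);print("front top corners w4",a.round(4),v(a[0]-a[1])-90)
a=P("w5",[(263,303)],.153);print("FL w5",a.round(4))
for nm,L in (("red",[(423,262),(508,262),(505,42),(406,42)]),("blue",[(624,262),(712,262),(725,42),(632,42)])):
    a=P("w5",L,.022);print(nm,a.round(4).tolist(),"ctr",a.mean(0).round(4),"yaws",v(a[3]-a[0]),v(a[2]-a[1]),v(a[0]-a[1])-90,v(a[3]-a[2])-90)
print("knob blue w5 @.08",P("w5",[(686,212)],.08),"@.066",P("w5",[(686,215)],.066))
print("knob red w5 @.08",P("w5",[(449,145)],.08),"w4",P("w4",[(318,145)],.08))
o=[]
for n,p in(("w5",(449,145)),("w4",(318,145))):
    a,b=rays(d[n],f([p]),ps[n]);o.append((a,b[0]))
print("tri knob red",tri(o))
o=[]
for n,p in(("w5",(263,303)),("w4",(108,302))):
    a,b=rays(d[n],f([p]),ps[n]);o.append((a,b[0]))
print("tri FL",tri(o))
# colour masks from all cams for knobs
for n in d:
    hsv=cv2.cvtColor(d[n]["pixels"],cv2.COLOR_BGR2HSV)
    for nm,lo,hi in(("red",(0,140,30),(6,255,255)),("blue",(100,120,25),(125,255,255))):
        m=cv2.inRange(hsv,np.array(lo),np.array(hi));m[170:]=0
        pts=np.argwhere(m)[:,::-1];Q=depthpts(d[n],pts,ps[n]);k=(Q[:,2]>.045)&(Q[:,2]<.1)
        k2=k&(Q[:,2]>.074)
        print(n,nm,k.sum(),Q[k].mean(0).round(4) if k.any() else "",Q[k].min(0).round(4) if k.any() else "",Q[k].max(0).round(4) if k.any() else "", "top",k2.sum(),Q[k2].mean(0).round(4) if k2.any() else "")
E
```

```text
front top corners w4 [[ 0.5827  0.1453  0.153 ]
 [ 0.5939 -0.1491  0.153 ]] 2.1700000000000017
FL w5 [[0.5825 0.1452 0.153 ]]
red [[0.5911, 0.0964, 0.022], [0.5931, 0.0379, 0.022], [0.7259, 0.0408, 0.022], [0.724, 0.1019, 0.022]] ctr [0.6585 0.0692 0.022 ] yaws 2.37 1.25 1.9000000000000057 1.8499999999999943
blue [[0.5958, -0.0419, 0.022], [0.5979, -0.1026, 0.022], [0.7309, -0.095, 0.022], [0.7287, -0.0376, 0.022]] ctr [ 0.6633 -0.0693  0.022 ] yaws 1.88 3.24 2.019999999999996 2.1599999999999966
knob blue w5 @.08 [[ 0.63033841 -0.06887505  0.08      ]] @.066 [[ 0.62854887 -0.07203034  0.066     ]]
knob red w5 @.08 [[0.66125455 0.06669868 0.08      ]] w4 [[0.66075256 0.06495773 0.08      ]]
tri knob red [0.66164456 0.06809505 0.07179507]
tri FL [0.58271493 0.14489271 0.15352176]
w4 red 333 [0.6611 0.0677 0.0763] [0.6517 0.0605 0.0568] [0.6716 0.0776 0.0819] top 262 [0.6615 0.069  0.0791]
w4 blue 0    top 0 
w5 red 171 [0.6614 0.0739 0.0791] [0.6523 0.0615 0.058 ] [0.671  0.0809 0.0815] top 166 [0.6614 0.0743 0.0795]
w5 blue 157 [ 0.6287 -0.07    0.077 ] [ 0.6205 -0.0799  0.0602] [ 0.6371 -0.06    0.0814] top 129 [ 0.6287 -0.0719  0.0793]
```

Request:
{"api": "send_rows", "payload": {"plan": "-10 5 0 0;-30 17 0 0;-60 34 0 0;-90 51 0 -0.2;-120 67 5 -0.2;-145 81 15 -0.2;-160 90 35 -0.2;-168 94 65 -0.2;-170 94 100 -0.2;-170 94 135 -0.2;-170 94 170 -0.2;-170 94 200 -0.2;-170 94 220 -0.2;-170 94 230 -0.2;-170 94 234 -0.2;-170 94 234 -0.2;-170 94 234 -0.2"}}

```text
t: 7.5
ee_pos: [0.383, -0.0966, 0.0789]
tcp_rot: [3.14, 0.06, 0.002]
force: [0.1, -0.3, -1.1]
finger_gap: 0.265
```

```bash
python3 snap.py wrist w6; python3 snap.py scene c6; python3 snap.py side s6; python3 - <<'E'
from h import *
for n,b in(("c6",(200,150,420,310)),("s6",(200,140,420,300))):
    d=load(n); cv2.imwrite(f"pics/{n}z.png",cv2.resize(d["pixels"][b[1]:b[3],b[0]:b[2]],None,fx=3.6,fy=3.6,interpolation=cv2.INTER_CUBIC))
E
```

```text
7.5 tcp [ 0.383  -0.0966  0.0789] yaw 2.2 zax [ 1.4e-03 -7.0e-04 -1.0e+00] F [ 0.13 -0.26 -1.05] gap 0.265 q [ 0.39  0.21 -0.21  2.13  0.06  0.8  -1.39]
7.55 tcp [ 0.3835 -0.0964  0.0793] yaw 2.23 zax [ 2.5e-03 -9.0e-04 -1.0e+00] F [-0.56  0.33 -2.16] gap 0.269 q [ 0.39  0.21 -0.21  2.13  0.06  0.8  -1.39]
7.6 tcp [ 0.3836 -0.0963  0.0794] yaw 2.25 zax [ 0.0028 -0.001  -1.    ] F [-0.01  0.   -1.87] gap 0.272 q [ 0.39  0.21 -0.21  2.13  0.06  0.8  -1.39]
```

View pics/w6.png

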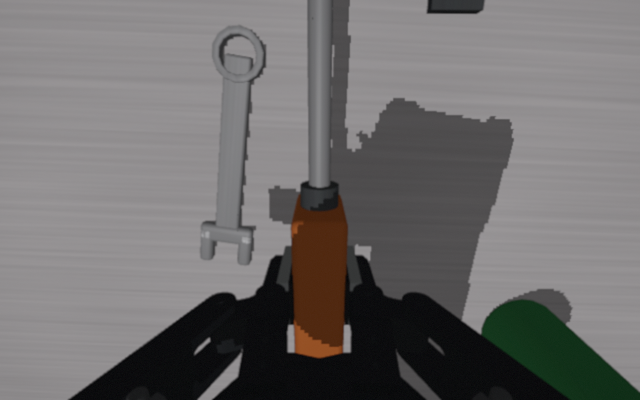

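View pics/c6z.png

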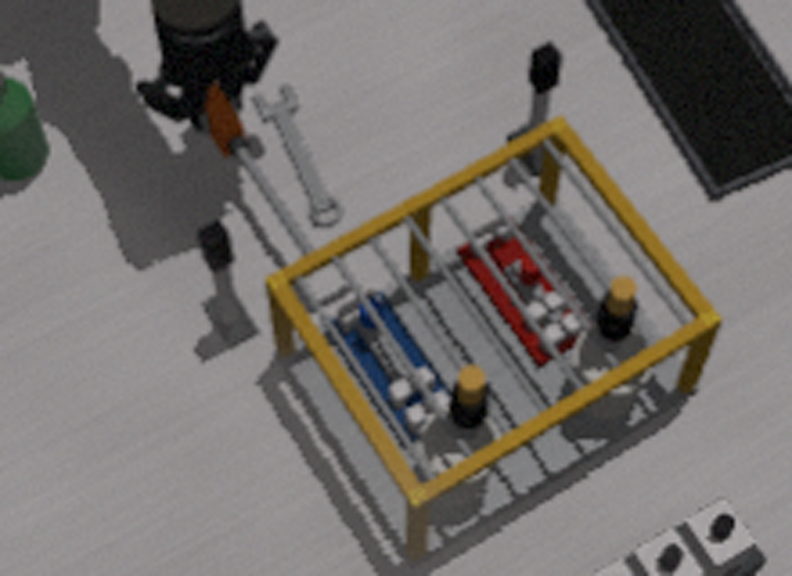

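View pics/s6z.png

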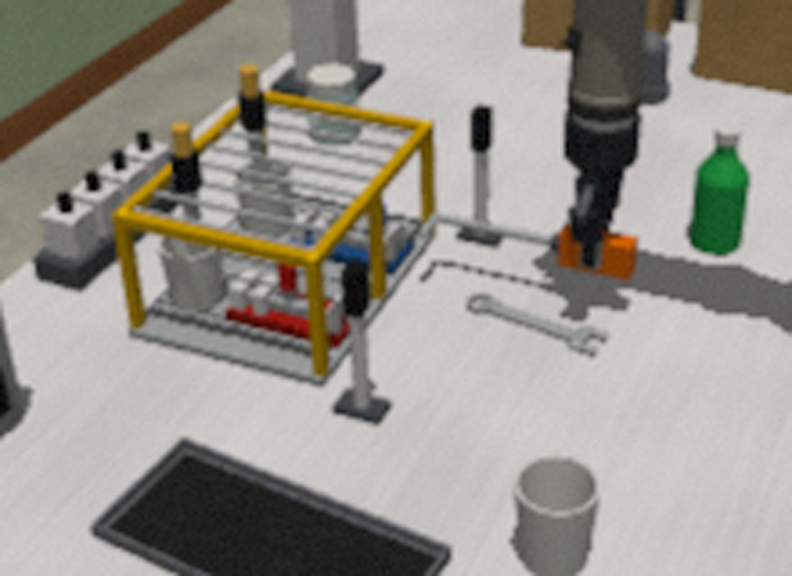

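```bash
python3 - <<'E'
from h import *
ims=[]
for n,b in(("c6",(265,210,315,250)),("s6",(300,180,350,220))):
    d=load(n); ims.append(cv2.resize(d["pixels"][b[1]:b[3],b[0]:b[2]],(800,600) if 0 else (400,320),interpolation=cv2.INTER_CUBIC))
    G=np.array([.6683,.001,0]);c,s=np.cos(.0367),np.sin(.0367)
    t=d["p"];X=np.array([t[0]+.1825*c,t[1]+.1825*s,t[2]-.010]); Y=X+.036*np.array([-s,c,0])
    print(n,"expected corner, end px",proj(d,[X,Y]).round(1).tolist(),"in zoom",((proj(d,[X,Y])-b[:2])*8).round(0).tolist())
cv2.imwrite("pics/z6.png",np.hstack(ims))
E
```

```text
c6 expected corner, end px [[287.6, 223.2], [297.4, 217.8]] in zoom [[181.0, 106.0], [259.0, 63.0]]
s6 expected corner, end px [[320.5, 199.7], [317.0, 204.3]] in zoom [[164.0, 157.0], [136.0, 194.0]]
```

View pics/z6.png

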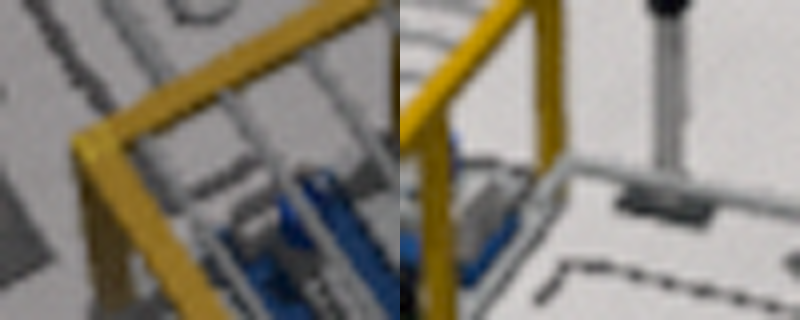

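Request:
{"api": "send_rows", "payload": {"plan": "8 0 0 0;22 0 0 0;34 0 0 0;40 0 0 0;45 0 0 0;50 0 0 0;55 0 0 0;60 0 0 0;65 0 0 0;70 0 0 0;75 0 0 0;80 0 0 0;80 0 0 0"}}

```text
t: 8.73
ee_pos: [0.4634, -0.0923, 0.0782]
tcp_rot: [-3.141, -0.063, -0.001]
force: [-0.5, -0.1, -3.5]
finger_gap: 0.267
```

```bash
python3 snap.py wrist w7; python3 snap.py scene c7; python3 snap.py side s7; python3 - <<'E'
from h import *
ims=[]
for n,b in(("c7",(265,180,365,260)),("s7",(240,165,340,245))):
    d=load(n); ims.append(cv2.resize(d["pixels"][b[1]:b[3],b[0]:b[2]],(400,320),interpolation=cv2.INTER_CUBIC))
cv2.imwrite("pics/z7.png",np.hstack(ims))
E
```

```text
8.7333 tcp [ 0.4634 -0.0923  0.0782] yaw 2.3 zax [ 9.e-04  2.e-04 -1.e+00] F [-0.53 -0.1  -3.54] gap 0.267 q [ 0.33  0.35 -0.21  1.94  0.09  0.86 -1.46]
8.7833 tcp [ 0.4633 -0.0923  0.0783] yaw 2.3 zax [ 1.4e-03  1.0e-04 -1.0e+00] F [-0.57  0.7  -2.18] gap 0.269 q [ 0.33  0.35 -0.21  1.94  0.09  0.86 -1.46]
8.8333 tcp [ 0.4633 -0.0923  0.0784] yaw 2.3 zax [ 1.7e-03  1.0e-04 -1.0e+00] F [-0.59  0.56 -2.83] gap 0.27 q [ 0.33  0.35 -0.21  1.94  0.09  0.86 -1.46]
```

View pics/z7.png

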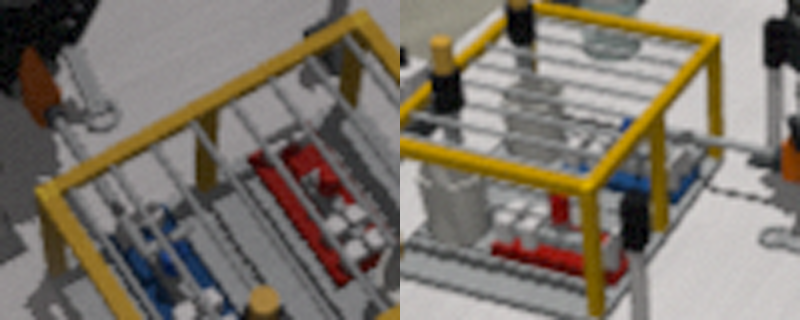

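View pics/w7.png

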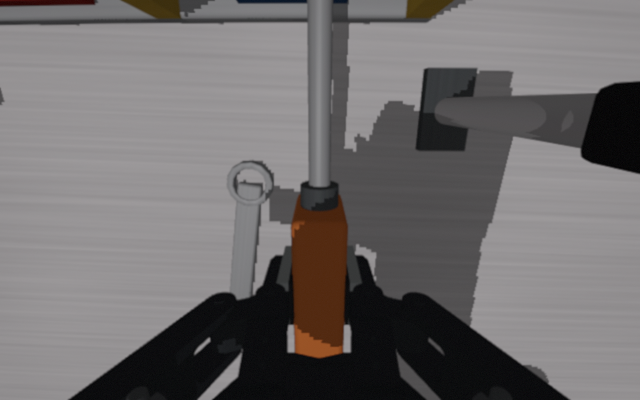

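Request:
{"api": "send_rows", "payload": {"plan": "2 0 0 0;4 0 0 0;6 0 0 0;8 0 0 0;9 0 0 0;10 0 0 0;11 0 0 0;12 0 0 0;12 0 0 0;12 0 0 0"}}

```text
t: 9.72
ee_pos: [0.4746, -0.0919, 0.0783]
tcp_rot: [3.141, 0.063, 0.001]
force: [-1.7, 0.1, -1.9]
finger_gap: 0.269
```

Request:
{"api": "send_rows", "payload": {"plan": "1 0 0 0;2 0 0 0;3 0 0 0;4 0 0 0;5 0 0 0;5 0 0 0"}}

```text
t: 10.22
ee_pos: [0.4753, -0.092, 0.0776]
tcp_rot: [3.141, 0.062, -0.013]
force: [-11.5, -0.6, 5.0]
finger_gap: 0.271
```

```bash
python3 -c "
from rig import telemetry as t
s=t.observe();print(s['ee_pos'],s['force'],s['torque'])"
```

```text
[ 0.47530684 -0.09203091  0.07757189] [-11.46020763  -0.55031051   4.98356908] [0.04227362 1.28467823 0.22444752]
```

Request:
{"api": "send_rows", "payload": {"plan": "-4 0 0 0;-14 0 0 0;-34 0 0 0;-59 0 0 0;-84 0 0 0;-100 0 0 0;-105 0 -3 0;-105 -10 -12 0;-105 -35 -25 0;-105 -65 -32 0;-105 -95 -32 0;-105 -120 -32 0;-105 -133 -32 0;-105 -135 -32 0;-105 -135 -32 0"}}

```text
t: 11.47
ee_pos: [0.3711, 0.041, 0.1115]
tcp_rot: [-3.14, -0.069, -0.006]
force: [-0.9, -0.4, -1.8]
finger_gap: 0.268
```

```bash
python3 snap.py wrist w8; python3 snap.py scene c8; python3 snap.py side s8; python3 - <<'E'
from h import *
ims=[]
for n,b in(("c8",(265,180,365,260)),("s8",(240,165,340,245))):
    d=load(n); ims.append(cv2.resize(d["pixels"][b[1]:b[3],b[0]:b[2]],(400,320),interpolation=cv2.INTER_CUBIC))
cv2.imwrite("pics/z8.png",np.hstack(ims))
d=load("c8");hsv=cv2.cvtColor(d["pixels"],cv2.COLOR_BGR2HSV)
for nm,lo,hi in(("red",(0,140,30),(6,255,255)),("blue",(100,120,25),(125,255,255))):
  for n in("c8","s8"):
    d=load(n);hsv=cv2.cvtColor(d["pixels"],cv2.COLOR_BGR2HSV)
    m=cv2.inRange(hsv,np.array(lo),np.array(hi));pts=np.argwhere(m)[:,::-1];Q=depthpts(d,pts)
    k=(Q[:,2]>.05)&(Q[:,2]<.09)&(abs(Q[:,0]-.66)<.08)&(abs(Q[:,1])<.1)
    print(nm,n,k.sum(),Q[k].mean(0).round(4) if k.any() else "")
E
```

```text
11.4667 tcp [0.3711 0.041  0.1115] yaw 2.51 zax [ 0.004  0.001 -1.   ] F [-0.94 -0.42 -1.78] gap 0.268 q [ 0.18  0.12 -0.36  2.15  0.05  0.88 -1.74]
11.5167 tcp [0.3707 0.0396 0.1111] yaw 2.37 zax [ 2.9e-03  2.0e-04 -1.0e+00] F [ 0.89 -0.5  -2.01] gap 0.27 q [ 0.18  0.12 -0.36  2.15  0.05  0.88 -1.74]
11.5667 tcp [0.3702 0.0387 0.1108] yaw 2.26 zax [ 1.9e-03 -1.0e-04 -1.0e+00] F [-0.19  0.39 -2.02] gap 0.266 q [ 0.18  0.12 -0.35  2.15  0.05  0.88 -1.74]
red c8 27 [0.6642 0.0668 0.0743]
red s8 24 [0.6571 0.0775 0.067 ]
blue c8 29 [ 0.6724 -0.0694  0.0748]
blue s8 11 [ 0.6684 -0.0627  0.0784]
```

View pics/z8.png

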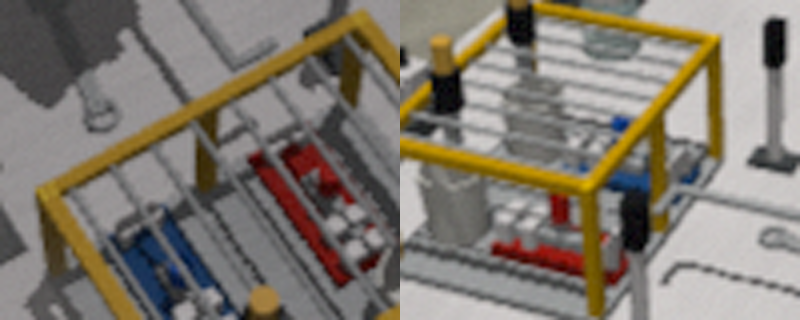

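View pics/w8.png

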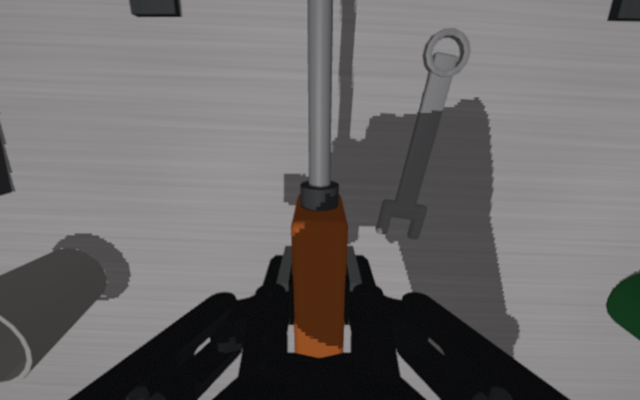

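```bash
python3 - <<'E'
from h import *
ims=[]
for n,b in(("c8",(310,180,360,220)),("s8",(290,195,340,235))):
    d=load(n); im=cv2.resize(d["pixels"][b[1]:b[3],b[0]:b[2]],(400,320),interpolation=cv2.INTER_CUBIC)
    yaw=np.radians(2.2);c,s=np.cos(yaw),np.sin(yaw)
    t=d["p"];X=np.array([t[0]+.1825*c,t[1]+.1825*s,t[2]-.010]); Y=X+.036*np.array([-s,c,0]);Z=t+np.array([.08*c,.08*s,-.01])
    q=(proj(d,[X,Y,Z])-b[:2]+.5)*8
    for p in q: cv2.circle(im,tuple(int(v) for v in p),3,(255,0,255),-1)
    ims.append(im)
cv2.imwrite("pics/z8b.png",np.hstack(ims))
E
```

```text
(no output)
```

View pics/z8b.png

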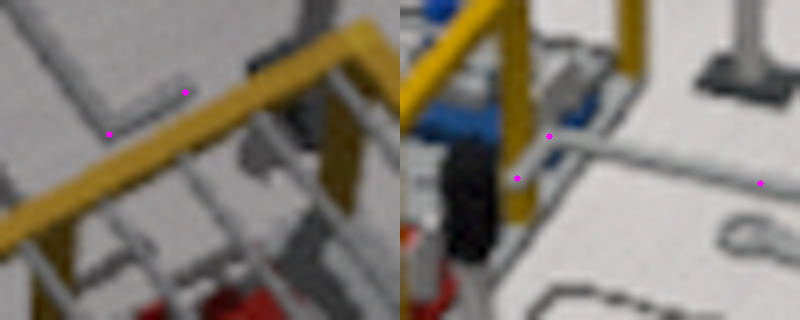

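Request:
{"api": "send_rows", "payload": {"plan": "5 0 0 0;18 0 0 0;36 0 0 0;54 0 0 0;72 0 0 0;90 0 0 0;108 0 0 0;122 0 0 0;130 0 0 0;133 0 0 0;133 0 0 0;133 0 0 0"}}

```text
t: 12.62
ee_pos: [0.501, 0.044, 0.1099]
tcp_rot: [3.141, 0.062, -0.003]
force: [0.3, 0.3, -3.0]
finger_gap: 0.268
```

```bash
python3 snap.py wrist w9; python3 snap.py scene c9; python3 snap.py side s9; python3 - <<'E'
from h import *
ims=[]
for n,b in(("c9",(310,185,380,241)),("s9",(250,185,320,241))):
    d=load(n); im=cv2.resize(d["pixels"][b[1]:b[3],b[0]:b[2]],(400,320),interpolation=cv2.INTER_CUBIC)
    ims.append(im)
cv2.imwrite("pics/z9.png",np.hstack(ims))
E
```

```text
12.6167 tcp [0.501  0.044  0.1099] yaw 2.26 zax [-1.7e-03 -3.0e-04 -1.0e+00] F [ 0.35  0.29 -2.95] gap 0.268 q [ 0.14  0.37 -0.32  1.83  0.14  0.97 -1.78]
12.6667 tcp [0.5008 0.044  0.11  ] yaw 2.28 zax [-1.6e-03 -4.0e-04 -1.0e+00] F [ 0.14 -0.07 -1.92] gap 0.269 q [ 0.14  0.37 -0.32  1.83  0.14  0.97 -1.78]
12.7167 tcp [0.5008 0.0441 0.1101] yaw 2.29 zax [-1.3e-03 -4.0e-04 -1.0e+00] F [ 0.08  0.59 -2.44] gap 0.267 q [ 0.14  0.37 -0.32  1.83  0.14  0.97 -1.78]
```

View pics/z9.png

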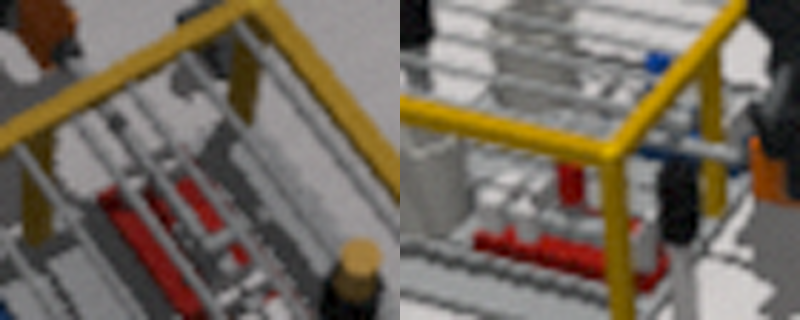

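View pics/w9.png

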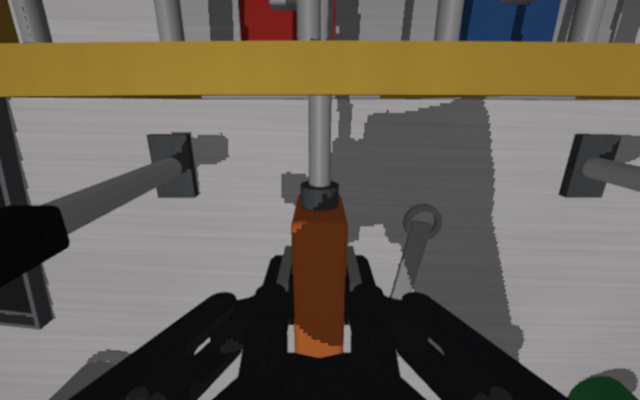

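Request:
{"api": "send_rows", "payload": {"plan": "3 0 0 0;5 0 3 0;5 0 8 0;5 0 14 0;5 0 20 0;5 0 26 0;5 0 30 0;5 0 32 0;5 0 32 0"}}

```text
t: 13.52
ee_pos: [0.5063, 0.0444, 0.0775]
tcp_rot: [3.141, 0.063, -0.002]
force: [0.2, 0.2, -2.2]
finger_gap: 0.263
```

```bash
python3 snap.py wrist w10; python3 snap.py scene c10; python3 snap.py side s10; python3 - <<'E'
from h import *
ims=[]
for n,b in(("c10",(310,185,380,241)),("s10",(250,185,320,241))):
    d=load(n); im=cv2.resize(d["pixels"][b[1]:b[3],b[0]:b[2]],(400,320),interpolation=cv2.INTER_CUBIC)
    ims.append(im)
cv2.imwrite("pics/z10.png",np.hstack(ims))
E
```

```text
13.5167 tcp [0.5063 0.0444 0.0775] yaw 2.29 zax [-1.6e-03 -1.0e-04 -1.0e+00] F [ 0.16  0.21 -2.24] gap 0.263 q [ 0.12  0.42 -0.31  1.85  0.16  0.9  -1.79]
13.5667 tcp [0.5066 0.0445 0.0779] yaw 2.29 zax [-7.e-04 -0.e+00 -1.e+00] F [ 0.71  0.11 -2.11] gap 0.268 q [ 0.12  0.42 -0.31  1.85  0.16  0.9  -1.79]
13.6167 tcp [0.507  0.0445 0.0783] yaw 2.29 zax [ 1.e-04  0.e+00 -1.e+00] F [-0.11 -0.24 -2.16] gap 0.266 q [ 0.12  0.42 -0.31  1.84  0.16  0.9  -1.79]
```

View pics/z10.png

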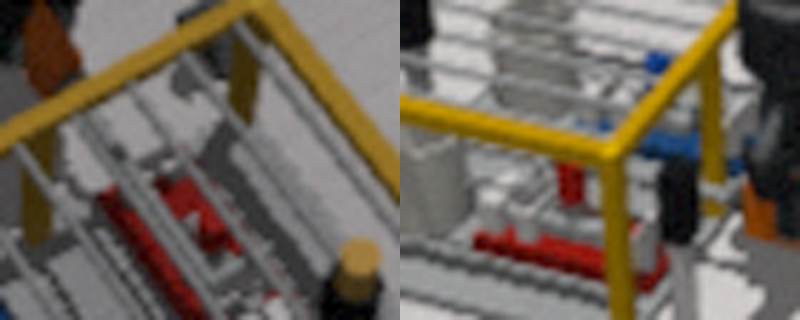

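Request:
{"api": "send_rows", "payload": {"plan": "-3 0 0 0;-8 0 0 0;-13 0 0 0;-18 0 0 0;-23 0 0 0;-28 0 0 0;-33 0 0 0;-38 0 0 0;-43 0 0 0;-47 0 0 0;-50 0 0 0;-53 0 0 0;-55 0 0 0;-55 0 0 0"}}

```text
t: 14.83
ee_pos: [0.4514, 0.0423, 0.0783]
tcp_rot: [3.141, 0.063, -0.001]
force: [1.2, 0.9, -1.2]
finger_gap: 0.265
```

Request:
{"api": "send_rows", "payload": {"plan": "-1 0 0 0;-2 0 0 0;-3 0 0 0;-4 0 0 0;-5 0 0 0;-6 0 0 0;-6 0 0 0"}}

```text
t: 15.42
ee_pos: [0.4485, 0.0423, 0.0788]
tcp_rot: [-3.14, -0.062, -0.009]
force: [9.4, 1.1, -5.3]
finger_gap: 0.27
```

Request:
{"api": "send_rows", "payload": {"plan": "4 0 0 0;10 0 0 0;11 0 0 0;11 0 -3 0;11 0 -10 0;11 0 -18 0;11 0 -26 0;11 0 -31 0;11 0 -32 0;8 0 -32 0;-5 0 -32 0;-25 0 -32 0;-45 0 -32 0;-62 0 -32 0;-72 0 -32 0;-75 0 -32 0;-75 0 -32 0"}}

```text
t: 16.83
ee_pos: [0.3706, 0.0389, 0.1103]
tcp_rot: [3.141, 0.063, 0.0]
force: [-0.3, -0.1, -1.9]
finger_gap: 0.265
```

```bash
python3 snap.py wrist w11; python3 snap.py scene c11; python3 snap.py side s11; python3 - <<'E'
from h import *
ims=[]
for n,b in(("c11",(265,180,365,260)),("s11",(240,165,340,245))):
    d=load(n); ims.append(cv2.resize(d["pixels"][b[1]:b[3],b[0]:b[2]],(400,320),interpolation=cv2.INTER_CUBIC))
cv2.imwrite("pics/z11.png",np.hstack(ims))
for nm,lo,hi in(("red",(0,140,30),(6,255,255)),("blue",(100,120,25),(125,255,255))):
  for n in("c11","s11"):
    d=load(n);hsv=cv2.cvtColor(d["pixels"],cv2.COLOR_BGR2HSV)
    m=cv2.inRange(hsv,np.array(lo),np.array(hi));pts=np.argwhere(m)[:,::-1];Q=depthpts(d,pts)
    k=(Q[:,2]>.05)&(Q[:,2]<.09)&(abs(Q[:,0]-.65)<.08)&(abs(Q[:,1])<.1)
    print(nm,n,k.sum(),Q[k].mean(0).round(4) if k.any() else "")
E
```

```text
16.8333 tcp [0.3706 0.0389 0.1103] yaw 2.29 zax [ 3.e-04 -4.e-04 -1.e+00] F [-0.28 -0.1  -1.95] gap 0.265 q [ 0.18  0.12 -0.36  2.15  0.06  0.88 -1.74]
16.8833 tcp [0.3718 0.0391 0.1105] yaw 2.28 zax [ 1.6e-03  1.0e-04 -1.0e+00] F [ 0.44 -0.3  -2.7 ] gap 0.268 q [ 0.18  0.12 -0.36  2.14  0.06  0.88 -1.74]
16.9333 tcp [0.3723 0.0392 0.1107] yaw 2.29 zax [ 2.1e-03  3.0e-04 -1.0e+00] F [ 0.61  0.13 -2.13] gap 0.267 q [ 0.18  0.13 -0.36  2.14  0.06  0.88 -1.74]
red c11 21 [0.6165 0.0644 0.074 ]
red s11 18 [0.6101 0.073  0.0721]
blue c11 29 [ 0.6722 -0.0692  0.0744]
blue s11 11 [ 0.6685 -0.0628  0.0783]
```

View pics/z11.png

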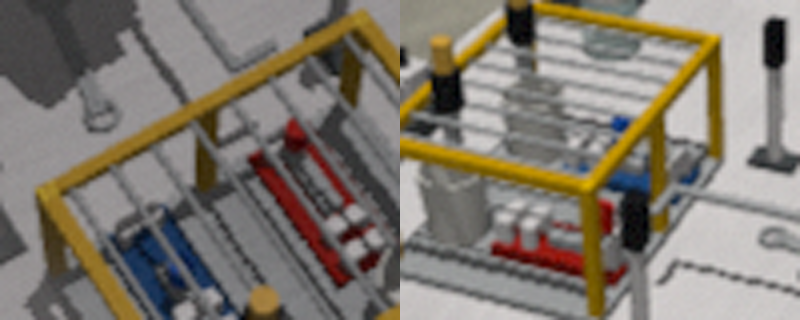

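Request:
{"api": "send_rows", "payload": {"plan": "0 0 -10 0;0 0 -30 0;0 0 -60 0;0 0 -90 0;0 -10 -120 0;0 -25 -142 0;4 -45 -150 1;12 -75 -150 2;22 -105 -150 3;32 -135 -150 4;42 -165 -150 5;52 -195 -150 6;62 -225 -150 7;72 -255 -150 7;80 -280 -150 7;85 -300 -150 7;87 -312 -150 7;87 -317 -150 7;87 -317 -150 7;87 -317 -150 7"}}

```text
t: 18.65
ee_pos: [0.4454, 0.3582, 0.2601]
tcp_rot: [3.137, -0.13, -0.0]
force: [0.0, -0.3, -2.0]
finger_gap: 0.269
```

```bash
python3 snap.py wrist w12
```

```text
18.65 tcp [0.4454 0.3582 0.2601] yaw -4.75 zax [-2.0e-04 -1.6e-03 -1.0e+00] F [ 0.02 -0.26 -1.95] gap 0.269 q [-0.3   0.41 -0.58  1.42  0.23  1.38 -2.54]
```

View pics/w12.png

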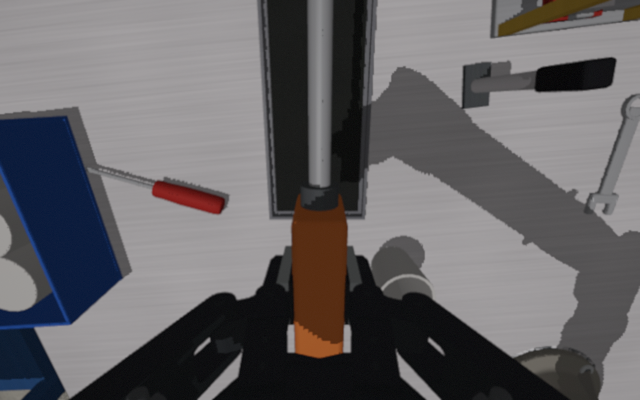

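```bash
python3 - <<'E'
from h import *
d=load("w12");ps=(d["p"],d["r"])
a=plane(d,[(271,218),(366,216),(375.5,3),(259,3)],.014,ps);print(a.round(4))
v=lambda a:np.degrees(np.arctan2(a[1],a[0])).round(2)
print(v(a[3]-a[0]),v(a[2]-a[1]),v(a[0]-a[1])-90, "near mid",(a[0]+a[1])[:2]/2)
yaw=np.radians(-4.75);u=np.array([np.cos(yaw),np.sin(yaw)]);print("origin",(a[0]+a[1])[:2]/2+.07*u)
# near-corner height from wrist+scene
s=load("scene0");cv2.imwrite("pics/trz.png",cv2.resize(s["pixels"][120:215,350:440],None,fx=6,fy=6,interpolation=cv2.INTER_CUBIC))
print("expected px of corners in scene",proj(s,a[:2]))
pts=np.argwhere(np.ones((60,30)))[:,::-1]+[275,120];Q=depthpts(d,pts,ps);print("mat z",np.median(Q[:,2]))
E
```

```text
[[0.3852 0.4285 0.014 ]
 [0.3774 0.3001 0.014 ]
 [0.625  0.282  0.014 ]
 [0.6353 0.4078 0.014 ]]
-4.71 -4.17 -3.4599999999999937 near mid [0.38128018 0.36425282]
origin [0.45103976 0.35845624]
expected px of corners in scene [[388.61252124 128.51776601]
 [358.12388467 141.10715628]]
mat z 0.004352496266804562
```

View pics/trz.png

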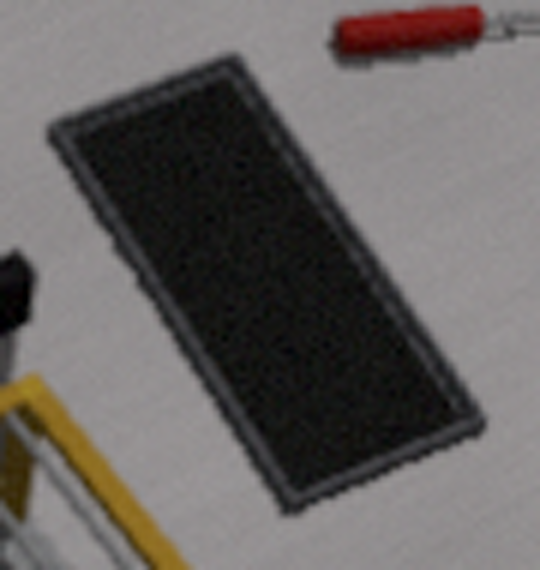

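Request:
{"api": "send_rows", "payload": {"plan": "3 2 15 0;7 4 45 0;7 4 80 0;7 4 115 0;7 4 150 0;7 4 180 0;7 4 200 0;7 4 210 0;7 4 215 0;7 4 218 0;7 4 221 0;7 4 221 0;7 4 221 0"}}

```text
t: 19.78
ee_pos: [0.4527, 0.3554, 0.0406]
tcp_rot: [-3.137, 0.129, -0.003]
force: [-0.2, -1.4, -1.3]
finger_gap: 0.266
```

```bash
python3 snap.py wrist w13
```

```text
19.7833 tcp [0.4527 0.3554 0.0406] yaw -4.72 zax [ 0.0021  0.0014 -1.    ] F [-0.16 -1.44 -1.34] gap 0.266 q [-0.34  0.62 -0.51  1.68  0.36  0.93 -2.64]
```

View pics/w13.png

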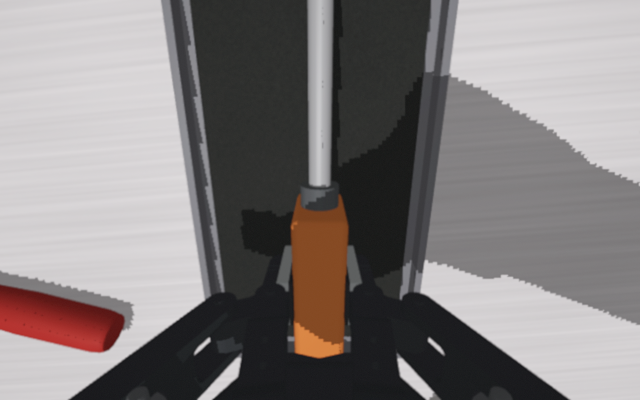

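Request:
{"api": "send_rows", "payload": {"plan": "0 0 1 0;0 0 2 0;0 0 3 0;0 0 3.5 0;0 0 4 0;0 0 4 0;0 0 4 0"}}

```text
t: 20.42
ee_pos: [0.452, 0.3548, 0.0363]
tcp_rot: [3.139, -0.129, 0.001]
force: [-2.0, -1.5, 5.5]
finger_gap: 0.264
```

Request:
{"api": "send_rows", "payload": {"plan": "0 0 0 0;0 0 0 0;0 0 0 0;0 0 0 0;0 0 0 0;0 0 0 0", "gripper": 48}}

```text
t: 20.92
ee_pos: [0.4519, 0.3547, 0.0352]
tcp_rot: [-3.139, 0.129, 0.0]
force: [0.0, -0.2, -0.3]
finger_gap: 0.562
```

Request:
{"api": "send_rows", "payload": {"plan": "0 0 -3 0;0 0 -10 0;0 0 -25 0;0 0 -50 0;0 0 -85 0;0 0 -120 0;0 0 -155 0;0 0 -190 0;-20 0 -215 0;-50 0 -225 0;-75 0 -225 0;-85 0 -225 0;-85 0 -225 0;-85 0 -225 0"}}

```text
t: 22.08
ee_pos: [0.3678, 0.3613, 0.2604]
tcp_rot: [3.138, -0.129, 0.002]
force: [0.1, -0.7, -0.2]
finger_gap: 0.565
```

```bash
python3 snap.py wrist w14; python3 snap.py scene c14; python3 snap.py side s14; python3 - <<'E'
from h import *
ims=[]
for n,b in(("c14",(280,110,440,238)),("s14",(210,180,370,308))):
    d=load(n); ims.append(cv2.resize(d["pixels"][b[1]:b[3],b[0]:b[2]],(400,320),interpolation=cv2.INTER_CUBIC))
cv2.imwrite("pics/z14.png",np.hstack(ims))
E
```

```text
22.0833 tcp [0.3678 0.3613 0.2604] yaw -4.69 zax [ 1.6e-03 -7.0e-04 -1.0e+00] F [ 0.09 -0.68 -0.22] gap 0.565 q [-0.32  0.29 -0.62  1.57  0.18  1.33 -2.62]
22.1333 tcp [0.3687 0.3608 0.26  ] yaw -4.81 zax [ 0.0011 -0.001  -1.    ] F [ 0.36 -0.54  0.97] gap 0.562 q [-0.32  0.29 -0.62  1.57  0.18  1.33 -2.62]
22.1833 tcp [0.369  0.3607 0.2597] yaw -4.86 zax [ 3.e-04 -1.e-03 -1.e+00] F [-0.35  0.25 -0.15] gap 0.56 q [-0.32  0.3  -0.62  1.57  0.18  1.33 -2.62]
```

View pics/w14.png

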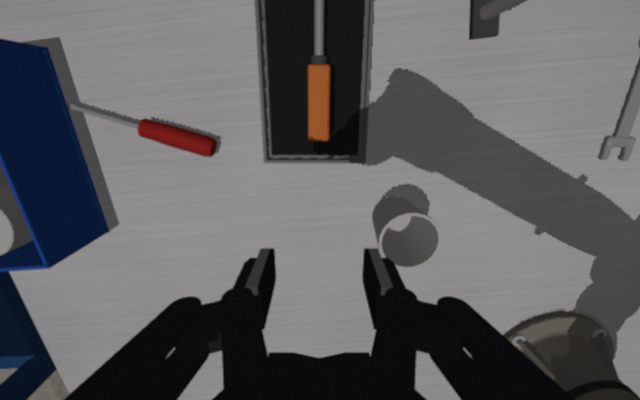

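View pics/z14.png

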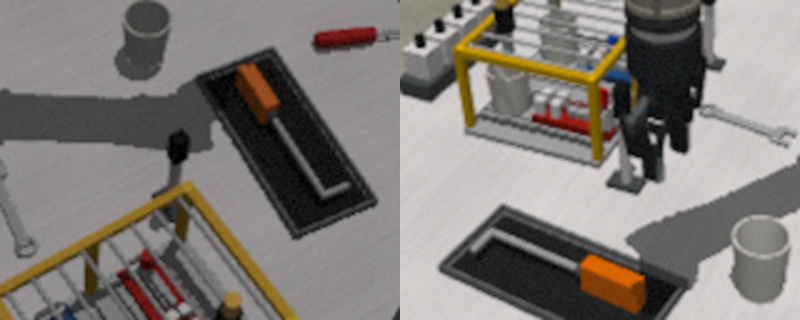

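View pics/c14.png

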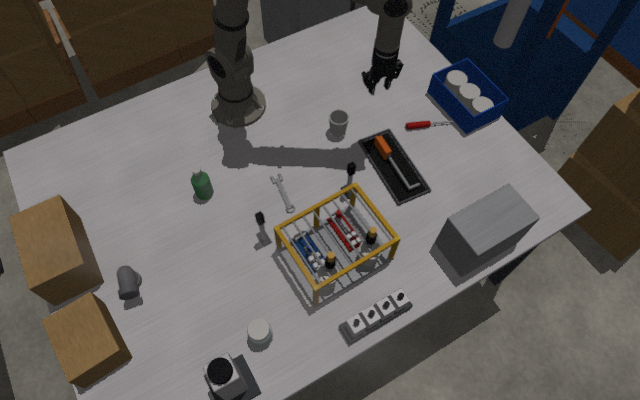

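View pics/s14.png

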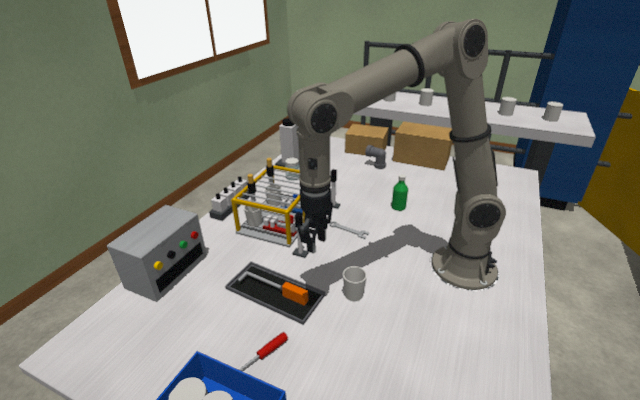

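```bash
python3 -c "
from rig import robot
print(robot.finish_job())"
```

```text
the job is handed in; nothing more can be done
None
```

I changed the filler over from blue to red with the hook, laid the hook in its tray, and handed the job in at about 22 s of the 61 s allowed.

- **Blue bolt:** I pushed it home first, until the hook stopped advancing and the force rose to 11.5 N. The scene camera then showed the knob at (0.672, -0.069), within 2 mm of the home position I worked out.
- **Red bolt:** I went in over the knob, dropped the leg behind it and drew it back until it stopped at 9.4 N. The scene camera showed the knob about 48 mm further forward than before, and about 50 mm from its home position. This matches a full draw.
- **Hook:** It lies flat in the tray, and the pictures show the handle and leg inside the walls. The gripper is open and clear, with force readings under about 1 N.
- **Other items:** The last pictures show no change in the cups, bottle, wrench, screwdriver or elbow. I judged this by eye only.

One disagreement remained: the side camera puts the knobs 4 to 9 mm away from the scene camera's readings, probably because it sees only their near faces. It gives the same red travel, 47 mm, so I relied on the stop forces and the scene camera.

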